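Lock the filament dry box with its T-head key

ROBOT

A 6-joint arm with a two-finger parallel gripper is mounted at the origin on the work surface. World frame = base frame: x ahead of the robot, y to its left, z up, the work surface at z = 0. Lengths are in m, angles in rad, forces in N, time in s.
With the tool pointing down it reaches from about 0.35 to 0.85 m from the base axis. Payload 8.1 kg.
Tool frame: the origin (TCP) lies at the very end of the fingers, on their centre line; the grasp point (between the pads) lies robot.hold_point_z behind it (robot.hold_point_z is the distance from the TCP to the grasp point, in m); z points along the fingers, y is the direction in which the jaws open and shut (so a half turn about z gives the same grasp; the last joint's range is limited). The gripper opens to 93 mm and grips with 3 to 60 N. Pads are 15 mm wide; open, the fingers measure 128 mm over their backs; the gripper's body (75 mm by 188 mm) begins 65 mm behind the grasp point.
Start: joints at [1.198, 0.13, 1.488, -0, 1.523, -0.085], TCP at [0.17, 0.575, 0.219] pointing down, gripper open.
Joint ranges: [-2.96, 2.96], [-0.89, 2.26], [0.02, 2.5], [-1.34, 4.48], [0, 2.73], [-2.66, 2.66]. Speed limits (rad/s): [2.39, 2.39, 2.79, 3.14, 3.14, 3.14].

INTERFACE

Orientations are given as a rotation vector (axis times angle).
In Python, from plant import robot, cams gives the robot as it stands. The module is installed in compiled form; this text tells all that it offers.
- The arm moves only by the tool step_arm, never from a script. Its argument "deltas" is a list of rows, each an object with "offset": the shift along the tool's x, y, z in cm, a list of three; "roll": the turn about the tool's z in rad. In form: [{"offset": [x, y, z], "roll": roll}, ...]. A call has 1 to 12 rows; each row shifts and turns the commanded pose from where the row before left it, along the tool's axes as they then stand; what a row does not reach is not made up. A row lasts 1/8 s, in which the tool goes at most 62.5 mm and 10.7 degrees, less where a joint would pass 70% of its speed; a pose out of reach is approached as far as the arm can. A call with a gripper value outside its range is refused whole. "fingers" is the finger opening in cm, from 0 to 9.3, set as the call begins (left out, the last holds). The fingers move at their own pace and stop on an object; "grip_force" is the grip in N (left out, the last holds). Time passes only in rows, so rows that do not move let the fingers close. It gives the time, the measured TCP pose, the force and the opening at its end, in the units of the state.
- robot.read_state(): the state, without advancing time (a new reading comes with each control period).
- cams.read_camera(name): name is "scene" or "side" or "wrist"; returns a dict with "pixels" (384x512x3 uint8, red, green, blue), "fx", "fy", "cx", "cy" (pixels), "extrinsics" (4x4, takes a point from world to camera coordinates). Camera axes: x right, y down, z forward; pixel columns grow to the right and rows downward; lengths in m; the calibration is good to about 2 mm. A picture is of the moment at which its call begins. There is no depth.
- robot.close_job(): hands the job in, once; it reports no verdict.
Trained networks look in a picture, given as the dict that the camera call returned (one of the last four; its "shot" number tells which), for a name from the list of things; names that differ only in an ending like _2 or _b are one class to them, and where a whole thing is asked for, a point or a joint stands for the part that bears it (a point fixed in the world has none). Each returns a list of dicts, best first, with "score" (0 to 1); they miss things now and then, are a little off and sometimes report something else, mostly with a low value. They report only what shows in the picture. A call takes as long as a camera call. They do not tell look-alikes from the thing itself.
- cams.boxes_of(picture, thing): "xy" ([column, row] in pixels, amid what is visible of it).
- cams.silhouettes(picture, thing): "mask" (384x512 bool, what is visible of it) and "xy" ([column, row] in pixels, amid what is visible of it).
- cams.pinpoint(picture, thing): "xy" ([column, row] in pixels: a listed point, or the origin of a listed thing).
The state is a dict: "t": time; "q": joint angles; "dq": joint speeds; "joint_torque": joint torques, N m; "tool_pos": TCP position; "orientation": TCP orientation; "force": force on the tool from outside, world axes, zero at the start; "wrist_torque": the same for the moment, N m; "opening": finger opening in m.
Only numpy, scipy, OpenCV 4.12 (cv2) and the standard library are available. Lean on these libraries where they do the work, as an engineer would, in place of code of your own. Each camera call takes 0.05 s, during which the arm holds its last target. There are 200 camera calls.

TASK

Lock the lid of the filament dry box: take the T-head key with the flat paddle grip from its parking stand, pass its T-head down through the slot in the lid, and give it a quarter turn so that the head lies crosswise under the lid, the key upright with its flange down on the lid. Leave the round-knobbed plug where it is.

Things in the scene. Friction and masses are not known exactly. Their poses are not given: they have to be found in the camera images.
- key_grip (a point): Centre of the flat upright grip of the T-head key (loose, black, 0.1 kg): 40 mm wide along x, 14 thick along y, 56 tall. Below this point: round aluminium flange, 84 mm across, from 28 to 33 mm; shank 14 mm thick to 49 mm; T-head, a bar 56 long along x, 14 wide, from 49 to 61 mm. z up; alike after a half turn. Fully down on the lid this point is 33 mm above it.
- slot (a point): Centre of the slot, at the lid's top, 100 mm above the bench, in the flush aluminium plate amid the white lid (242 mm square) of the fixed clear dry box. The slot is 70 mm long along x, 30 mm wide along y, through the 8 mm lid; below it is free room for the T-head to turn either way. z up.
- stand_a: The white stand that the key hangs on by its flange, fixed: 100 mm square, 40 mm high, two rails along x, 64 mm apart, so that the key lifts straight up at any yaw. Origin: centre of its underside, z up. It swaps places with the plug's like stand from run to run.
- plug_grip (a point): A bystander, loose: the round plug on the other stand, black, with a flange like the key's, but a round knob 38 mm across and 50 mm tall for a grip, and a plain round stem. This point is on its axis, 28 mm above the flange.
Mind the look-alikes: they are no part of the job. What is shaped like the part that bears key_grip but green or turquoise is not meant.

How it is judged:
By the outcome, as a careful person would: the job done as asked, in the order asked, and still so for the second after the job is handed in, with the robot touching nothing.
It also fails if it takes over 40 s, if anything falls off the work surface, if the arm or the gripper's body presses on something with over 40 N, if the wrist force passes 120 N, or if a joint passes its speed limit or range.

## Working session

There is one attempt and no reset: what is moved stays moved. The work goes in short steps, Python scripts to look and compute and a tool call to move; the robot and the scene stay as the last step left them, time stands still between calls to the robot, and variables do not carry over. Pictures are saved under pics/ and viewed, about 8 in all and at most 12, crops included, and the job is handed in when it is done.

Besides the shell and the picture viewer there is one more tool, called after "Emit:" by a JSON object that holds its "op" and its "data", one argument or row to a line. step_arm: Moves the arm, as the interface text tells. Its arguments: {"type":"object","properties":{"deltas":{"type":"array"},"fingers":{"type":"number"},"grip_force":{"type":"number"}},"required":["deltas"]}

```bash
mkdir -p pics && cat > h.py <<'E'
import numpy as np, cv2
from scipy.spatial.transform import Rotation as R
from plant import robot, cams
def ray(p,xy):
    E=np.array(p["extrinsics"]);d=np.array([(xy[0]-p["cx"])/p["fx"],(xy[1]-p["cy"])/p["fy"],1.])
    o=-E[:3,:3].T@E[:3,3];d=E[:3,:3].T@d;return o,d/np.linalg.norm(d)
def atz(p,xy,z):
    o,d=ray(p,xy);return o+d*(z-o[2])/d[2]
def tri(rs):
    A=sum(np.eye(3)-np.outer(d,d) for o,d in rs);b=sum((np.eye(3)-np.outer(d,d))@o for o,d in rs)
    return np.linalg.solve(A,b)
def proj(p,X):
    E=np.array(p["extrinsics"]);c=E[:3,:3]@np.array(X)+E[:3,3];return np.array([p["fx"]*c[0]/c[2]+p["cx"],p["fy"]*c[1]/c[2]+p["cy"]])
E
python3 - <<'E'
from h import *
s=robot.read_state();print(s,robot.hold_point_z)
ims=[]
for n in("scene","side","wrist"):
    p=cams.read_camera(n);im=p["pixels"][:,:,::-1].copy();
    E=np.array(p["extrinsics"]);print(n,-E[:3,:3].T@E[:3,3],E[2,:3])
    for t in("key_grip","slot","stand_a","plug_grip"):
        r=cams.pinpoint(p,t);print(n,t,[(np.round(k["xy"],1),round(k["score"],2)) for k in r[:4]])
        for k in r[:2]:
            z=dict(key_grip=.073,slot=.1,stand_a=0,plug_grip=.073)[t]
            print("   ",atz(p,k["xy"],z).round(4))
    ims.append(im)
cv2.imwrite("pics/a.png",cv2.resize(np.hstack(ims[:2]),(800,300)));cv2.imwrite("pics/w.png",ims[2])
E
```

```text
{'t': 0.0, 'q': array([ 1.19758444e+00,  1.31177313e-01,  1.48929701e+00, -4.35797498e-06,
        1.52297140e+00, -8.53899959e-02]), 'dq': array([ 9.63245137e-05, -1.17900266e-03, -3.18725547e-03, -1.88630645e-03,
        2.56736023e-04,  5.48901942e-04]), 'joint_torque': array([-5.36686439e-04, -5.59826517e+01, -4.91767931e+01,  7.68032949e-02,
        3.47847235e-02, -1.85806493e-04]), 'tool_pos': array([0.17008379, 0.57479185, 0.21756805]), 'orientation': array([-4.50490312e-01, -3.10870313e+00,  2.83579244e-03]), 'force': array([ 0.10285033, -0.35444411, -0.57496828]), 'wrist_torque': array([ 0.05451648,  0.02630473, -0.06272161]), 'opening': 0.09274723041351354} 0.0188
scene [0.92530437 0.46433335 0.66679186] [-0.47885277 -0.54689195 -0.68673811]
scene key_grip [(array([260.6, 147.6]), 0.8), (array([199.3, 220.1]), 0.71), (array([228.8, 178.8]), 0.58)]
    [ 0.4055 -0.1284  0.073 ]
    [ 0.6713 -0.0166  0.073 ]
scene slot [(array([334.5, 256.2]), 0.71)]
    [0.5386 0.2401 0.1   ]
scene stand_a [(array([235.7, 196.4]), 0.93)]
    [ 0.5238 -0.0849  0.    ]
scene plug_grip [(array([196. , 131.4]), 0.89)]
    [ 0.4963 -0.2964  0.073 ]
side [ 0.42282548 -0.67967986  0.63247644] [ 0.12870055  0.76329746 -0.63309807]
side key_grip [(array([191.7, 243.8]), 0.75), (array([312.6, 198.2]), 0.72), (array([260.4, 218.3]), 0.57), (array([259. , 296.7]), 0.43)]
    [ 0.3866 -0.1436  0.073 ]
    [ 0.6646 -0.0419  0.073 ]
side slot [(array([238.5, 130.4]), 0.57)]
    [0.5297 0.2409 0.1   ]
side stand_a [(array([255. , 240.6]), 0.69)]
    [ 0.5246 -0.0852  0.    ]
side plug_grip [(array([257.8, 294. ]), 0.59), (array([236.7, 137.8]), 0.4)]
    [ 0.4973 -0.2815  0.073 ]
    [0.5249 0.2473 0.073 ]
wrist [0.10482803 0.59526989 0.38432201] [ 0.24091541 -0.07185651 -0.96788243]
wrist key_grip []
wrist slot []
wrist stand_a []
wrist plug_grip []
```

View pics/a.png

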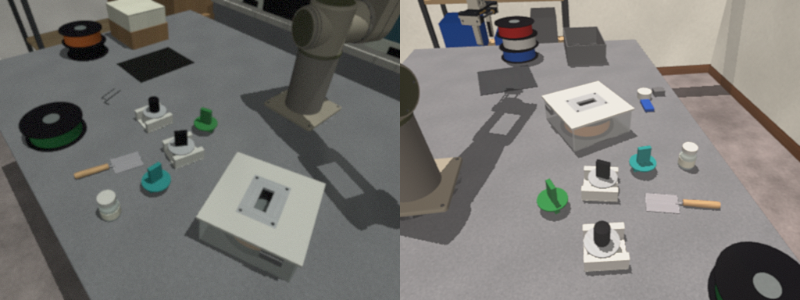

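The pictures show the black paddle key on the middle stand, at about (231,179) in scene and (260,218) in side. The plug is on the other stand. The green and turquoise paddles are the look-alikes. Next I triangulate the key and slot and work out the move over the slot.

```bash
cat >> h.py <<'E'
def plan(target,yaw=None,verbose=True):
    """tool-frame offset (cm) from the present TCP to the target TCP; yaw = world angle of tool y (jaw axis)"""
    s=robot.read_state();M=R.from_rotvec(s["orientation"]).as_matrix()
    d=M.T@(np.array(target)-s["tool_pos"])*100
    y=np.arctan2(M[1,1],M[0,1])
    roll=None
    if yaw is not None: roll=-((yaw-y+np.pi/2)%np.pi-np.pi/2)  # tool z down
    print("t",round(s["t"],2),"tcp",s["tool_pos"].round(4),"jaw yaw deg",np.degrees(y).round(2),"tilt",M[:,2].round(4),"offset cm",d.round(2),"roll",roll,"open",round(s["opening"],4),"F",s["force"].round(1),"q6",s["q"][5].round(3))
E
python3 - <<'E'
from h import *
a=cams.read_camera("scene");b=cams.read_camera("side")
for t,ga,gb in(("key_grip",(229,179),(260,218)),("slot",(334,256),(238,130)),("plug_grip",(196,131),(258,294)),("stand_a",(235,196),(255,240))):
    f=lambda p,g:min((k["xy"] for k in cams.pinpoint(p,t)),key=lambda q:np.hypot(*(np.array(q)-g)),default=g)
    print(t,tri([ray(a,f(a,ga)),ray(b,f(b,gb))]).round(4))
plan([0.533,0.2405,0.25])
E
```

```text
key_grip [ 0.5348 -0.0848  0.0689]
slot [0.529  0.2429 0.0945]
plug_grip [ 0.4928 -0.2853  0.0712]
stand_a [ 0.528  -0.0867 -0.0054]
t 1.25 tcp [0.1703 0.5753 0.2186] jaw yaw deg 73.51 tilt [-0. -0. -1.] offset cm [-44.28 -21.81  -3.14] roll None open 0.093 F [ 0.2 -0.  -0.4] q6 -0.085
```

Emit:
{"op": "step_arm", "data": {
  "deltas": [
    {"offset":[-4.4,-2.2,-0.3]},
    {"offset":[-4.4,-2.2,-0.3]},
    {"offset":[-4.4,-2.2,-0.3]},
    {"offset":[-4.4,-2.2,-0.3]},
    {"offset":[-4.4,-2.2,-0.3]},
    {"offset":[-4.4,-2.2,-0.3]},
    {"offset":[-4.4,-2.2,-0.3]},
    {"offset":[-4.4,-2.2,-0.3]},
    {"offset":[-4.4,-2.2,-0.3]},
    {"offset":[-4.4,-2.0,-0.3]}
  ]
}}

```text
schema error: expected keys offset, roll
```

```bash
python3 - <<'E'
from h import *
plan([0.53,-0.085,0.25])
p=cams.read_camera("wrist");im=p["pixels"][:,:,::-1].copy()
for k in cams.pinpoint(p,"slot")[:2]: print(k["xy"],k["score"],atz(p,k["xy"],.1).round(4))
cv2.imwrite("pics/w1.png",im)
E
```

```text
t 1.25 tcp [0.1703 0.5753 0.2186] jaw yaw deg 73.51 tilt [-0. -0. -1.] offset cm [-53.23 -53.11  -3.14] roll None open 0.093 F [ 0.2 -0.  -0.4] q6 -0.085
```

View pics/w1.png

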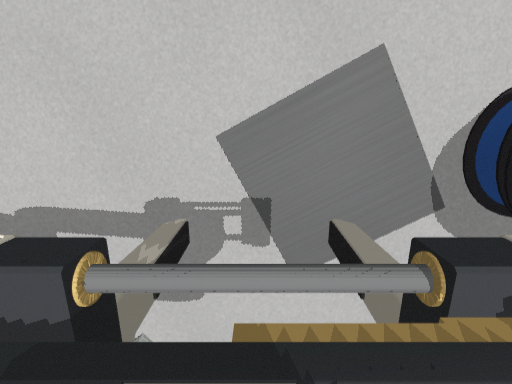

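Nothing moved because each row needs an explicit roll. The wrist view shows only the bench and the fingers, with the fingertips near (260,250), so the thing I look at should lie about 6 cm on tool +x from the TCP.

Emit:
{"op": "step_arm", "data": {
  "deltas": [
    {"offset":[-5,-2.2,-0.3],"roll":0},
    {"offset":[-5,-2.2,-0.3],"roll":0},
    {"offset":[-5,-2.2,-0.3],"roll":0},
    {"offset":[-5,-2.2,-0.3],"roll":0},
    {"offset":[-5,-2.2,-0.3],"roll":0},
    {"offset":[-5,-2.2,-0.3],"roll":0},
    {"offset":[-5,-2.2,-0.3],"roll":0},
    {"offset":[-5,-2.2,-0.3],"roll":0},
    {"offset":[-5,-2.2,-0.3],"roll":0},
    {"offset":[-5,-2.0,-0.4],"roll":0},
    {"offset":[0,0,0],"roll":0}
  ]
}}

```text
t: 2.72
tool_pos: [0.5903, 0.2213, 0.2494]
orientation: [0.457, 3.108, -0.001]
force: [0.1, -0.0, -0.2]
opening: 0.0928
```

```bash
python3 - <<'E'
from h import *
plan([0.588,-0.102,0.25])
p=cams.read_camera("wrist");im=p["pixels"][:,:,::-1].copy()
for k in cams.pinpoint(p,"slot")[:2]: print(k["xy"],k["score"],atz(p,k["xy"],.1).round(4))
cv2.imwrite("pics/w2.png",im)
np.save("w2.npy",dict(p),allow_pickle=True)
E
```

```text
t 2.73 tcp [0.5903 0.2213 0.2494] jaw yaw deg 73.26 tilt [ 4.e-04 -8.e-04 -1.e+00] offset cm [ -9.1  -31.03  -0.04] roll None open 0.0928 F [ 0.1 -0.  -0.2] q6 -1.001
[265.4, 129.5] 0.87 [0.5334 0.247  0.1   ]
```

View pics/w2.png

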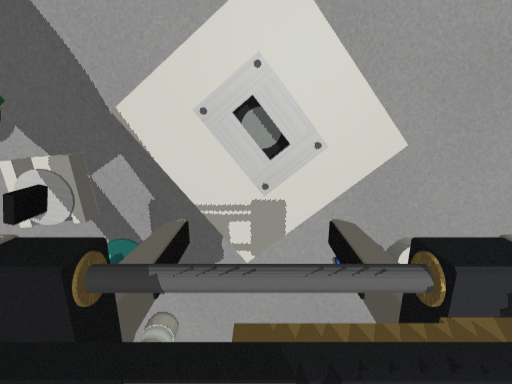

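The slot shows around (261,127), its long axis running from upper left (243,104) to lower right (280,155). The four plate screws are at (257,63), (203,111), (318,145) and (265,187). I measure from those and move on to the key.

Emit:
{"op": "step_arm", "data": {
  "deltas": [
    {"offset":[-1.5,-5.2,0],"roll":0},
    {"offset":[-1.5,-5.2,0],"roll":0},
    {"offset":[-1.5,-5.2,0],"roll":0},
    {"offset":[-1.5,-5.2,0],"roll":0},
    {"offset":[-1.5,-5.2,0],"roll":0},
    {"offset":[-1.6,-5.0,0],"roll":0},
    {"offset":[0,0,0],"roll":0}
  ]
}}

```text
t: 3.7
tool_pos: [0.5865, -0.1006, 0.2496]
orientation: [-0.455, -3.108, 0.001]
force: [0.6, 0.0, 0.8]
opening: 0.0931
```

```bash
python3 - <<'E'
from h import *
p0=np.load("w2.npy",allow_pickle=True).item()
g=cv2.cvtColor(p0["pixels"],cv2.COLOR_RGB2GRAY)
S=[]
for c in((257,63),(203,111),(265,187),(318,145)):
    x,y=c;w=g[y-7:y+8,x-7:x+8].astype(float);m=np.clip(130-w,0,None);Y,X=np.mgrid[-7:8,-7:8]
    q=(x+(m*X).sum()/m.sum(),y+(m*Y).sum()/m.sum());S.append(atz(p0,q,.1)[:2])
S=np.array(S);print("screws",S.round(4),S.mean(0).round(4))
e=[np.linalg.norm(S[i]-S[(i+1)%4]) for i in range(4)];print(e)
v=(S[2]-S[1])-(S[0]-S[3]); print("ang 12",np.degrees(np.arctan2(*((S[2]-S[1])+(S[3]-S[0]))[::-1])))
# slot: segment not-plate region
m=((g<150)).astype(np.uint8)
print(g[95:165:4,225:300:5])
p=cams.read_camera("wrist");im=p["pixels"][:,:,::-1].copy()
np.save("w3.npy",dict(p),allow_pickle=True)
for k in cams.pinpoint(p,"key_grip")[:3]: print(k["xy"],k["score"],atz(p,k["xy"],.073).round(4))
z=cv2.resize(p0["pixels"][80:180,210:310,::-1],(500,500),interpolation=cv2.INTER_CUBIC)
cv2.imwrite("pics/w3.png",np.hstack([cv2.resize(im,(512,384))[:,100:400],z[58:442]]))
plan([0.53,-0.085,0.25])
E
```

```text
screws [[0.464  0.258 ]
 [0.4932 0.1856]
 [0.5969 0.2275]
 [0.5676 0.2998]] [0.5304 0.2427]
[np.float64(0.07806486441860676), np.float64(0.11187041341250456), np.float64(0.07803505936463138), np.float64(0.11167046342510595)]
ang 12 21.977935249496273
[[193 192 190 192 196 183 192 193 195 193 196 198 195 194 211]
 [189 190 190 194 187  21  41 192 190 193 193 196 195 197 210]
 [187 191 191 190  25  21  26 192 196 194 192 194 198 194 196]
 [190 189 189  24  43  26  55  81 191 190 196 193 196 197 196]
 [188 188  23  38  40 133  80  81 132 194 192 191 195 195 193]
 [188 193  62  40 133 134 132  82  80 193 194 195 193 196 198]
 [189 188 193  38 132 132 134  81  81  85 192 190 193 193 196]
 [190 191 189 162 130 134 133 132  80  79 183 196 192 193 195]
 [187 190 188 192 131 132 134 132  97  82  81 192 191 195 193]
 [184 189 190 188 191 134 134 133 134  79  81 137 193 192 190]
 [189 186 190 191 190 169 132 133 135 134  79  59 192 194 192]
 [185 187 187 190 188 192 131 132 132 134  77  24  32 191 190]
 [189 187 185 189 192 186 187 131 129 132  76  21  20 182 190]
 [186 187 189 186 190 189 189 134 122  39  39  21  76 190 189]
 [204 186 184 187 189 190 188 189  36  34  35  79 189 189 192]
 [205 190 190 186 186 189 193 185 185  38  80 190 189 191 190]
 [205 205 187 186 190 186 191 188 189  80 189 188 189 189 186]
 [205 205 205 186 184 187 189 189 187 190 187 188 188 185 189]]
[325.4, 215.0] 0.95 [ 0.6611 -0.0285  0.073 ]
[183.8, 27.0] 0.88 [ 0.3949 -0.1316  0.073 ]
[257.7, 134.4] 0.64 [ 0.5333 -0.0854  0.073 ]
t 3.8 tcp [ 0.5868 -0.0976  0.2496] jaw yaw deg 73.52 tilt [-1.e-04  8.e-04 -1.e+00] offset cm [ 5.81 -0.41 -0.03] roll None open 0.0932 F [ 0.9  0.4 -0.7] q6 -1.535
```

View pics/w3.png

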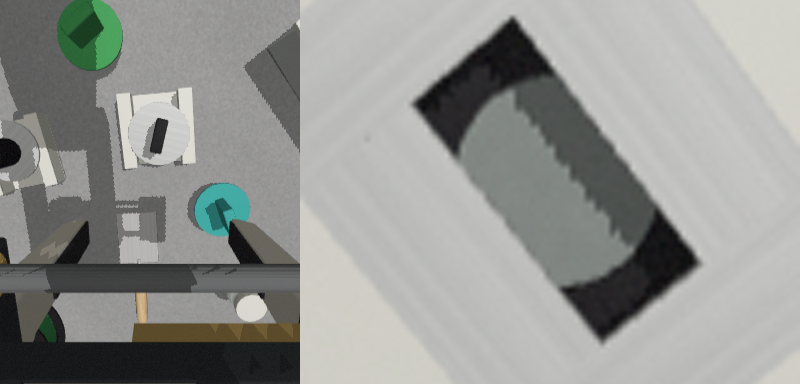

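The wrist view shows the black paddle at crop (158,135), or full-frame (258,135), on the middle stand's white flange. The enlarged slot is clear. Now I fit the paddle box and the slot rectangle to their masks.

```bash
cat >> h.py <<'E'
from scipy.optimize import minimize
def fit(p,mask,L,W,zs,x0):
    ys,xs=np.nonzero(mask);x1,y1,x2,y2=xs.min()-15,ys.min()-15,xs.max()+15,ys.max()+15
    k=8;M=cv2.resize(mask[y1:y2,x1:x2].astype(np.float32),None,fx=k,fy=k,interpolation=cv2.INTER_LINEAR)
    def ren(v):
        c,s=np.cos(v[2]),np.sin(v[2])
        P=np.array([proj(p,[v[0]+c*a*L/2-s*b*W/2,v[1]+s*a*L/2+c*b*W/2,z]) for z in zs for a in(-1,1) for b in(-1,1)])
        P=((P-[x1,y1]+.5)*k).astype(np.float32);I=np.zeros(M.shape,np.float32)
        cv2.fillConvexPoly(I,np.round(cv2.convexHull(P)[:,0]*16).astype(int),1,shift=4);return I
    def cost(u):
        I=ren([u[0]/100,u[1]/100,u[2]]);return 1-np.minimum(I,M).sum()/np.maximum(I,M).sum()
    best=min((minimize(cost,[x0[0]*100,x0[1]*100,a],method="Nelder-Mead",options=dict(initial_simplex=np.array([x0[0]*100,x0[1]*100,a])+np.array([[0,0,0],[.8,0,0],[0,.8,0],[0,0,.3]]))) for a in np.arange(4)*np.pi/4),key=lambda r:r.fun)
    return best.x*[.01,.01,180/np.pi],best.fun
def blob(m,xy):
    n,l,st,c=cv2.connectedComponentsWithStats(m.astype(np.uint8));i=min((i for i in range(1,n) if st[i,4]>40),key=lambda i:np.hypot(*(c[i]-xy)));return l==i
E
python3 - <<'E'
from h import *
p0=np.load("w2.npy",allow_pickle=True).item();g=cv2.cvtColor(p0["pixels"],cv2.COLOR_RGB2GRAY)
m=blob(g<165,(261,127));print("slot",m.sum(),fit(p0,m,.07,.03,[.1],(.53,.243)))
p=np.load("w3.npy",allow_pickle=True).item();g=cv2.cvtColor(p["pixels"],cv2.COLOR_RGB2GRAY)
m=blob(g<60,(258,135));print("key",m.sum());r,f=fit(p,m,.04,.014,[.045,.101],(.533,-.085));print("key",r,f)
print("paddle-only thr", [ (t,blob(g<t,(258,135)).sum()) for t in(30,45,60,80)])
plan([r[0],r[1],.15],np.radians(r[2]+90))
E
```

```text
slot 1699 (array([ 0.5305878 ,  0.24290247, 21.92985344]), np.float64(0.03865915536880493))
key 388
key [  0.5340486   -0.08499791 -29.94768056] 0.12624597549438477
paddle-only thr [(30, np.int64(643)), (45, np.int64(304)), (60, np.int64(388)), (80, np.int64(404))]
t 3.8 tcp [ 0.5868 -0.0976  0.2496] jaw yaw deg 73.52 tilt [-1.e-04  8.e-04 -1.e+00] offset cm [ 5.42 -0.3   9.97] roll 0.23506153136313768 open 0.0932 F [ 0.9  0.4 -0.7] q6 -1.535
```

Emit:
{"op": "step_arm", "data": {
  "deltas": [
    {"offset":[0,0,0],"roll":0.12},
    {"offset":[0,0,0],"roll":0.115},
    {"offset":[0,0,0],"roll":0}
  ]
}}

```text
t: 4.18
tool_pos: [0.5872, -0.0964, 0.2497]
orientation: [0.807, 3.036, 0.001]
force: [-0.2, 1.3, 0.2]
opening: 0.0931
```

```bash
python3 - <<'E'
from h import *
p=cams.read_camera("wrist");np.save("w4.npy",dict(p),allow_pickle=True);g=cv2.cvtColor(p["pixels"],cv2.COLOR_RGB2GRAY)
xy=proj(p,[.534,-.085,.09])
for t in(60,80,100):
    m=blob(g<t,xy);r,f=fit(p,m,.04,.014,[.045,.101],(.533,-.085));print("key",m.sum(),r,f)
plan([r[0],r[1],.15],np.radians(r[2]+90))
E
```

```text
key 411 [ 5.34338344e-01 -8.52200118e-02  1.49810723e+02] 0.14260071516036987
key 438 [  0.53349613  -0.08493599 -30.17887847] 0.09377449750900269
key 465 [ 5.34085241e-01 -8.47411306e-02  1.51370400e+02] 0.0804058313369751
t 4.22 tcp [ 0.5872 -0.0968  0.2497] jaw yaw deg 60.33 tilt [ 1.e-04  3.e-04 -1.e+00] offset cm [ 5.21 -1.59  9.97] roll -0.018240171821497952 open 0.0928 F [ 0.4 -0.9  0.3] q6 -1.303
```

Emit:
{"op": "step_arm", "data": {
  "deltas": [
    {"offset":[2.6,-0.8,0],"roll":0},
    {"offset":[2.6,-0.8,3],"roll":0},
    {"offset":[0,0,5],"roll":0},
    {"offset":[0,0,3.5],"roll":0},
    {"offset":[0,0,0],"roll":0}
  ]
}}

```text
t: 4.85
tool_pos: [0.5315, -0.0851, 0.1315]
orientation: [-0.805, -3.03, -0.0]
force: [-0.5, 0.2, 0.4]
opening: 0.093
```

```bash
python3 - <<'E'
from h import *
plan([.534,-.085,.055],np.radians(60.3))
p=cams.read_camera("wrist");cv2.imwrite("pics/w5.png",p["pixels"][:,:,::-1])
E
```

```text
t 4.85 tcp [ 0.5315 -0.0851  0.1315] jaw yaw deg 60.23 tilt [-0.0061  0.0017 -1.    ] offset cm [-0.25  0.15  7.65] roll -0.0012925268548911184 open 0.093 F [-0.5  0.2  0.4] q6 -1.305
```

View pics/w5.png

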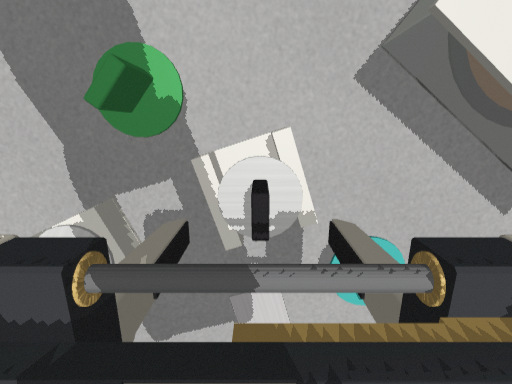

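The paddle sits square between the fingers at (260,210), with no look-alike in the descent path. I go down and grip it.

Emit:
{"op": "step_arm", "data": {
  "deltas": [
    {"offset":[-0.1,0.1,3],"roll":0},
    {"offset":[0,0,3],"roll":0},
    {"offset":[0,0,1.6],"roll":0},
    {"offset":[0,0,0],"roll":0}
  ]
}}

```text
t: 5.4
tool_pos: [0.5355, -0.0861, 0.0589]
orientation: [-0.811, -3.035, -0.0]
force: [-0.1, -0.2, 0.6]
opening: 0.093
```

Emit:
{"op": "step_arm", "data": {
  "deltas": [
    {"offset":[0,0,0],"roll":0},
    {"offset":[0,0,0],"roll":0},
    {"offset":[0,0,0],"roll":0},
    {"offset":[0,0,0],"roll":0},
    {"offset":[0,0,0],"roll":0},
    {"offset":[0,0,0],"roll":0}
  ],
  "fingers": 0.8,
  "grip_force": 30
}}

```text
t: 6.15
tool_pos: [0.5354, -0.0862, 0.0586]
orientation: [-0.812, -3.035, -0.0]
force: [-0.5, 0.1, 0.3]
opening: 0.0377
```

```bash
python3 - <<'E'
from h import *
plan([.534,-.085,.055],np.radians(60.3))
E
```

```text
t 6.15 tcp [ 0.5354 -0.0862  0.0586] jaw yaw deg 60.05 tilt [-1.e-04  0.e+00 -1.e+00] offset cm [0.18 0.04 0.36] roll -0.0044200336698290155 open 0.0377 F [-0.5  0.1  0.3] q6 -1.302
```

Emit:
{"op": "step_arm", "data": {
  "deltas": [
    {"offset":[0.1,0,0.2],"roll":0},
    {"offset":[0,0,0],"roll":0},
    {"offset":[0,0,0],"roll":0},
    {"offset":[0,0,0],"roll":0},
    {"offset":[0,0,0],"roll":0},
    {"offset":[0,0,0],"roll":0}
  ]
}}

```text
t: 6.9
tool_pos: [0.5346, -0.0857, 0.0566]
orientation: [-0.812, -3.035, 0.0]
force: [-0.1, -0.2, -1.2]
opening: 0.0136
```

```bash
python3 - <<'E'
from h import *
plan([.534,-.085,.20],np.radians(111.9))
E
```

```text
t 6.9 tcp [ 0.5346 -0.0857  0.0566] jaw yaw deg 60.04 tilt [-0.  0. -1.] offset cm [  0.09   0.04 -14.34] roll -0.9050596286360468 open 0.0136 F [-0.1 -0.2 -1.2] q6 -1.302
```

Emit:
{"op": "step_arm", "data": {
  "deltas": [
    {"offset":[0,0,-2],"roll":0},
    {"offset":[0,0,-4],"roll":0},
    {"offset":[0,0,-4.5],"roll":0},
    {"offset":[0,0,-4],"roll":0},
    {"offset":[0,0,0],"roll":-0.15},
    {"offset":[0,0,0],"roll":-0.15},
    {"offset":[0,0,0],"roll":-0.15},
    {"offset":[0,0,0],"roll":-0.15},
    {"offset":[0,0,0],"roll":-0.15},
    {"offset":[0,0,0],"roll":-0.155},
    {"offset":[0,0,0],"roll":0}
  ]
}}

```text
t: 8.28
tool_pos: [0.5345, -0.0857, 0.2016]
orientation: [0.595, -3.085, -0.0]
force: [0.2, 0.2, -1.2]
opening: 0.0139
```

```bash
python3 - <<'E'
from h import *
plan([.5306,.2429,.20],np.radians(111.9))
E
```

```text
t 8.28 tcp [ 0.5345 -0.0857  0.2016] jaw yaw deg 111.85 tilt [-0.  0. -1.] offset cm [-11.86  30.65   0.16] roll -0.0009179139894053279 open 0.0139 F [ 0.2  0.2 -1.2] q6 -2.206
```

Emit:
{"op": "step_arm", "data": {
  "deltas": [
    {"offset":[-1.7,4.4,0],"roll":0},
    {"offset":[-1.7,4.4,0],"roll":0},
    {"offset":[-1.7,4.4,0],"roll":0},
    {"offset":[-1.7,4.4,0],"roll":0},
    {"offset":[-1.7,4.4,0],"roll":0},
    {"offset":[-1.7,4.4,0],"roll":0},
    {"offset":[-1.66,4.25,0],"roll":0},
    {"offset":[0,0,0],"roll":0},
    {"offset":[0,0,0],"roll":0},
    {"offset":[0,0,0],"roll":0}
  ]
}}

```text
t: 9.52
tool_pos: [0.5305, 0.2418, 0.2016]
orientation: [0.593, -3.085, 0.0]
force: [-0.6, -0.4, -1.0]
opening: 0.0142
```

```bash
python3 - <<'E'
from h import *
ps={n:cams.read_camera(n) for n in("scene","side")}
plan([.5306,.2429,.20],np.radians(111.9))
s=robot.read_state();M=R.from_rotvec(s["orientation"]).as_matrix();T=s["tool_pos"]
rs=[]
for n,p in ps.items():
    e=proj(p,T-[0,0,-.0188+.0026])
    k=cams.pinpoint(p,"key_grip");print(n,"expect",e.round(1),[(np.round(q["xy"],1),round(q["score"],2)) for q in k])
    if k:
        q=min((np.array(q["xy"]) for q in k),key=lambda v:np.hypot(*(v-e)));rs.append(ray(p,q))
if len(rs)==2: print("grip tri",tri(rs).round(4))
c=[]
for n,p in ps.items():
    e=proj(p,T).astype(int);x=np.clip(e[0]-80,0,352);y=np.clip(e[1]-60,0,204)
    c.append(cv2.resize(p["pixels"][y:y+180,x:x+160,::-1],(400,450),interpolation=cv2.INTER_CUBIC))
cv2.imwrite("pics/b.png",np.hstack(c))
E
```

```text
t 9.62 tcp [0.5306 0.2418 0.2017] jaw yaw deg 111.77 tilt [ 1.e-04 -1.e-04 -1.e+00] offset cm [-0.04  0.1   0.17] roll -0.0022012243689100153 open 0.0142 F [ 0.5 -0.3 -0.7] q6 -1.611
scene expect [349.6 211.4] [(array([349.5, 215.9]), 0.91), (array([196.2, 220.7]), 0.77), (array([265.4, 148.4]), 0.68)]
side expect [238.  90.] [(array([313.1, 196.5]), 0.94), (array([240.7,  92.4]), 0.85), (array([193.8, 245.6]), 0.58)]
grip tri [0.5358 0.2449 0.2111]
```

View pics/b.png

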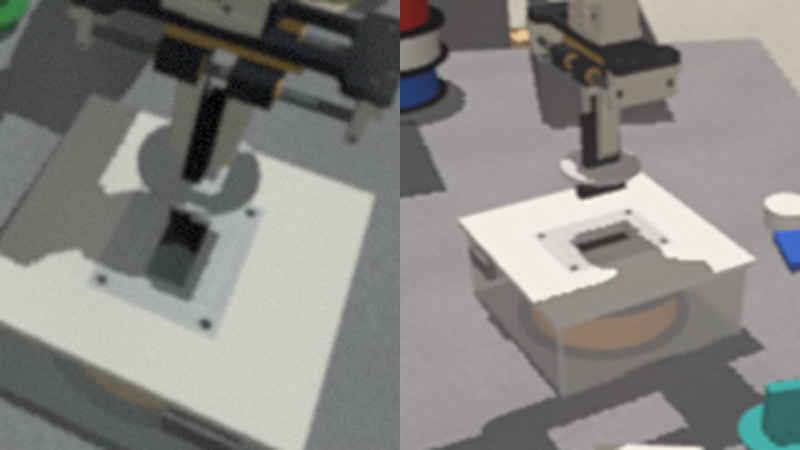

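The key hangs upright in the fingers over the slot with its head in line. I lower it in short steps and watch the force.

Emit:
{"op": "step_arm", "data": {
  "deltas": [
    {"offset":[0,0.1,1.5],"roll":-0.002},
    {"offset":[0,0,2],"roll":0},
    {"offset":[0,0,1.6],"roll":0},
    {"offset":[0,0,0.3],"roll":0},
    {"offset":[0,0,0.3],"roll":0},
    {"offset":[0,0,0],"roll":0}
  ]
}}

```text
t: 10.48
tool_pos: [0.5302, 0.2439, 0.145]
orientation: [-0.6, 3.083, 0.0]
force: [-0.2, -1.0, -1.2]
opening: 0.0142
```

Emit:
{"op": "step_arm", "data": {
  "deltas": [
    {"offset":[0,0,0.3],"roll":0},
    {"offset":[0,0,0.3],"roll":0},
    {"offset":[0,0,0],"roll":0}
  ]
}}

```text
t: 10.85
tool_pos: [0.5297, 0.2437, 0.1383]
orientation: [0.6, -3.083, 0.0]
force: [0.1, -0.9, -1.5]
opening: 0.0143
```

Emit:
{"op": "step_arm", "data": {
  "deltas": [
    {"offset":[0,0,0.5],"roll":0},
    {"offset":[0,0,0.5],"roll":0},
    {"offset":[0,0,0.5],"roll":0},
    {"offset":[0,0,0.3],"roll":0},
    {"offset":[0,0,0],"roll":0},
    {"offset":[0,0,0],"roll":0}
  ]
}}

```text
t: 11.6
tool_pos: [0.53, 0.2439, 0.1208]
orientation: [-0.6, 3.084, 0.0]
force: [0.4, 0.4, -0.9]
opening: 0.0137
```

```bash
python3 - <<'E'
from h import *
plan([.5306,.2429,.119],np.radians(111.9-90))
p=cams.read_camera("side");e=proj(p,[.53,.243,.12]).astype(int)
q=cams.read_camera("scene");f=proj(q,[.53,.243,.12]).astype(int)
c=[cv2.resize(i["pixels"][max(v[1]-60,0):max(v[1]-60,0)+120,v[0]-60:v[0]+60,::-1],(400,400),interpolation=cv2.INTER_CUBIC) for i,v in((p,e),(q,f))]
cv2.imwrite("pics/c.png",np.hstack(c))
E
```

```text
t 11.6 tcp [0.53   0.2439 0.1208] jaw yaw deg 112.02 tilt [ 2.e-04  1.e-04 -1.e+00] offset cm [-0.02 -0.11  0.18] roll -1.5687713913083345 open 0.0137 F [ 0.4  0.4 -0.9] q6 -1.612
```

View pics/c.png

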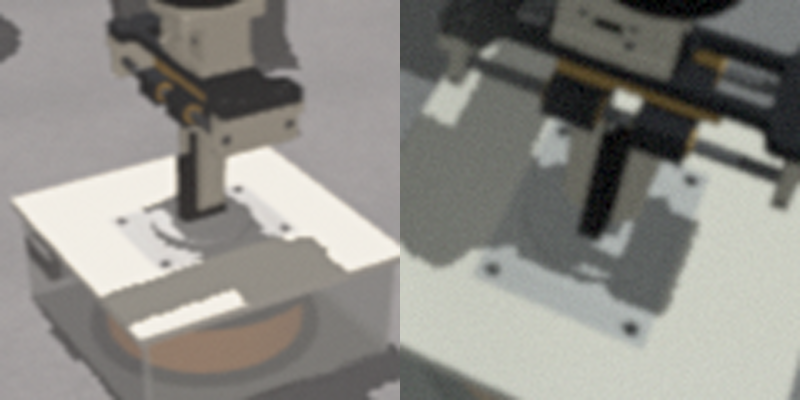

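The flange is just above the plate and there is no contact force. The last joint stands at -1.61, so I turn by positive roll, which takes it towards 0.

Emit:
{"op": "step_arm", "data": {
  "deltas": [
    {"offset":[0,-0.1,0.15],"roll":0},
    {"offset":[0,0,0],"roll":0.16},
    {"offset":[0,0,0],"roll":0.16},
    {"offset":[0,0,0],"roll":0.16},
    {"offset":[0,0,0],"roll":0.16},
    {"offset":[0,0,0],"roll":0.16},
    {"offset":[0,0,0],"roll":0.16},
    {"offset":[0,0,0],"roll":0.16},
    {"offset":[0,0,0],"roll":0.16},
    {"offset":[0,0,0],"roll":0.16},
    {"offset":[0,0,0],"roll":0.131},
    {"offset":[0,0,0],"roll":0}
  ]
}}

```text
t: 13.2
tool_pos: [0.5303, 0.2428, 0.1191]
orientation: [1.756, 2.605, 0.0]
force: [-0.4, 0.1, -0.7]
opening: 0.0135
```

```bash
python3 - <<'E'
from h import *
plan([.5306,.2429,.1166],np.radians(21.93))
print(robot.read_state()["wrist_torque"].round(2))
E
```

```text
t 13.2 tcp [0.5303 0.2428 0.1191] jaw yaw deg 22.05 tilt [ 1.e-04  0.e+00 -1.e+00] offset cm [-0.    0.03  0.25] roll 0.0020314374181107375 open 0.0135 F [-0.4  0.1 -0.7] q6 -0.043
[-0.15  0.06 -0.01]
```

Turned a full quarter with no resistance. Now I lower until the flange touches.

Emit:
{"op": "step_arm", "data": {
  "deltas": [
    {"offset":[0,0,0.1],"roll":0},
    {"offset":[0,0,0.1],"roll":0},
    {"offset":[0,0,0.05],"roll":0},
    {"offset":[0,0,0],"roll":0}
  ]
}}

```text
t: 13.7
tool_pos: [0.5302, 0.2429, 0.1166]
orientation: [-1.756, -2.605, 0.0]
force: [0.1, -0.8, -1.2]
opening: 0.0141
```

Emit:
{"op": "step_arm", "data": {
  "deltas": [
    {"offset":[0,0,0.05],"roll":0},
    {"offset":[0,0,0.05],"roll":0},
    {"offset":[0,0,0],"roll":0}
  ]
}}

```text
t: 14.08
tool_pos: [0.5305, 0.2429, 0.1164]
orientation: [1.756, 2.604, 0.001]
force: [-1.8, -1.1, 4.8]
opening: 0.0141
```

The flange is seated: about +5 N and the descent stopped. I release and withdraw.

Emit:
{"op": "step_arm", "data": {
  "deltas": [
    {"offset":[0,0,0],"roll":0},
    {"offset":[0,0,0],"roll":0},
    {"offset":[0,0,0],"roll":0},
    {"offset":[0,0,0],"roll":0},
    {"offset":[0,0,0],"roll":0},
    {"offset":[0,0,0],"roll":0}
  ],
  "fingers": 6
}}

```text
t: 14.82
tool_pos: [0.5303, 0.2429, 0.1156]
orientation: [-1.757, -2.604, 0.0]
force: [-0.1, 0.6, 0.4]
opening: 0.0597
```

Emit:
{"op": "step_arm", "data": {
  "deltas": [
    {"offset":[0,0,-1],"roll":0},
    {"offset":[0,0,-2],"roll":0},
    {"offset":[0,0,-4],"roll":0},
    {"offset":[0,0,-4],"roll":0},
    {"offset":[-2,0,-3],"roll":0},
    {"offset":[-4,0,0],"roll":0},
    {"offset":[0,0,0],"roll":0}
  ]
}}

```text
t: 15.7
tool_pos: [0.5541, 0.1854, 0.2581]
orientation: [1.759, 2.6, 0.003]
force: [-0.2, -0.2, -1.1]
opening: 0.06
```

```bash
python3 - <<'E'
from h import *
plan([.5306,.2429,.1166])
p=cams.read_camera("wrist");g=cv2.cvtColor(p["pixels"],cv2.COLOR_RGB2GRAY)
b=cams.read_camera("side");a=cams.read_camera("scene")
e=proj(p,[.5306,.2429,.15])
for t in(60,90):
    m=blob(g<t,e);print(m.sum(),fit(p,m,.04,.014,[.105,.161],(.5306,.2429)))
rs=[]
for n,q in(("scene",a),("side",b)):
    f=proj(q,[.5306,.2429,.133]);k=cams.pinpoint(q,"key_grip")
    if k: v=min((np.array(z["xy"]) for z in k),key=lambda v:np.hypot(*(v-f)));print(n,f.round(1),v);rs.append(ray(q,v))
if len(rs)==2: print(tri(rs))
f=proj(b,[.53,.243,.12]).astype(int)
y=max(f[1]-60,0)
cv2.imwrite("pics/d.png",np.hstack([p["pixels"][:,:288+112,::-1],cv2.resize(b["pixels"][y:y+120,f[0]-60:f[0]+60,::-1],(384,384),interpolation=cv2.INTER_CUBIC)]))
E
```

```text
t 15.7 tcp [0.5541 0.1854 0.2581] jaw yaw deg 21.85 tilt [ 3.2e-03  1.0e-04 -1.0e+00] offset cm [ 6.23 -0.09 14.14] roll None open 0.06 F [-0.2 -0.2 -1.1] q6 -0.146
582 (array([  0.53097544,   0.2441353 , 111.79995482]), np.float64(0.08967602252960205))
584 (array([  0.53097686,   0.2441482 , 111.77828113]), np.float64(0.08665704727172852))
scene [341.4 243.9] [341.8 245.1]
side [238.5 119.4] [239.  122.5]
[0.52951632 0.24169048 0.1255494 ]
```

View pics/d.png

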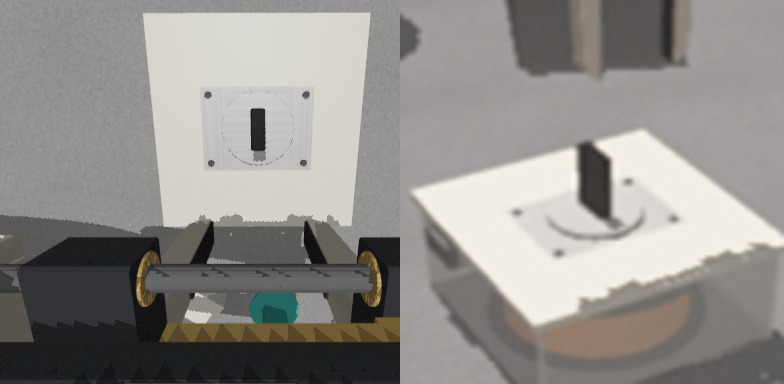

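The wrist view shows the paddle upright at (258,129), crosswise to the slot plate, with the flange flat on the lid; the side view agrees. The gripper is clear, so I hand in.

```bash
python3 -c "
from plant import robot
print(robot.close_job())"
```

```text
the job is handed in; nothing more can be done
None
```

The lid is locked, and I handed the job in at about 16 s of the 40 s allowed. I took the black paddle key off its stand and lowered its T-head through the slot without contact force. Then I turned it a quarter turn without resistance, seated the flange (about 5 N at touch), released it and backed off.

**Last checks:**
- **Turn:** the paddle yaw measured 111.8° against the slot's 21.9°, a turn of 89.9°.
- **Position:** the key is within about 1.5 mm of the slot centre, and the pictures show it upright with the flange flat on the lid.
- **Gripper:** it was clear of the key and about 14 cm above its seating height.
- **Plug and look-alikes:** I never went near the plug or the green and turquoise paddles. I did not measure the plug again at the end.

**Where checks disagreed:**
- **Height:** the network's two-camera estimate put the grip at 0.126 m, where a fully seated key should be at 0.133 m. The same method also read 4–6 mm low on the slot, key and stand at the start, so I relied on the contact force and the pictures.
- **In-hand position:** before insertion the same method placed the key about 6 mm from the gripper's centre, but it went in without touching.

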